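# Proof-pull a strap gauge and store the reading

## Task

Press the round key fully down and let it up to zero the strap-pull gauge, then pull the gauge's stirrup out until the pointer stands between the two long lines on its scale, never going past the second line, and hold it there for two seconds. Ease the stirrup fully home under control without letting it snap back, then press the long bar key fully down and let it up to store the reading. Press one key at a time, leave the square key alone, and do not disturb the other things on the desk.

Things in the scene. Friction and masses are not known exactly. Their poses are not given: they have to be found in the camera images.
- gauge: strap-pull gauge, fixed: dark steel bed 360 x 90 x 12 mm, tower 55 x 90 x 130 mm on its +x end; origin under the bed's centre, x runs along the bed to the tower, z up. In front of the tower an aluminium scale housing 135 x 60 mm, top 58 mm above the desk. A steel stirrup (flat loop) comes out of the housing's front and is pulled along the gauge's -x
- bar_inner (a point): middle of the inner (housing-side) face of the stirrup's cross bar, 49 mm above the desk; bar 10 mm thick along the pull, 82 mm long, 38 to 60 mm above the desk. Open space inside the loop, from bar to housing front: 60 mm along the pull at rest (more when pulled), 66 mm across, over the bed's top (12 mm above the desk)
- pointer (a point): top middle of the pointer, the thin steel bridge (4 mm wide along the scale) over the housing that is part of the stirrup, 69 mm above the desk
- zone (a point): point on the white scale, on the housing's top, midway between the two long black lines across the scale, 14 mm apart (short ticks outside them). It moves with the housing, which a sprung anchor of unknown tension lets creep 20 to 40 mm along the pull: only the pointer over the scale (or the felt force) tells how hard the pull is
- stirrup (a joint): how far the stirrup is drawn out of the housing, m: 0 at rest, sprung back; pointer over the first line at 0.043, mid zone at 0.050 (12 N), second line (farther from the tower) at 0.057, mechanical stop at 0.085; spring 240 N/m
- console: key console, fixed: aluminium plate 90 x 180 x 12 mm, origin under its centre; three black key units (54 x 52 x 28 mm) stand on it in a row along its y, 57 mm apart, in any order, each with one aluminium spring key on top
- round_top (a point): centre of the top face of the round key (round, 28 mm across), 52 mm above the desk at rest, 12 mm above its unit
- round_key (a joint): travel of the round key, m: 0 up, 0.006 fully down (about 5 N)
- square_top (a point): centre of the top face of the square key (square, 25 x 25 mm), 52 mm above the desk at rest, 12 mm above its unit
- square_key (a joint): travel of the square key, m: 0 up, 0.006 fully down (about 5 N)
- bar_top (a point): centre of the top face of the bar key (long narrow bar, 42 mm along the console's x and 14 mm along its y), 52 mm above the desk at rest, 12 mm above its unit
- bar_key (a joint): travel of the bar key, m: 0 up, 0.006 fully down (about 5 N)
- tray: bystander: white ceramic tray, 130 x 190 x 22 mm; origin at the centre of its underside
- tweezers: bystander: steel tweezers, 130 mm, lying in the tray; origin at the centre of its underside
- opener: bystander: blue plastic case-back opener, 120 x 50 x 22 mm; origin at the centre of its underside
- stand: bystander: clear acrylic stand carrying a watch head, 80 x 80 x 75 mm; origin at the centre of its underside
- loupe: bystander: black eye loupe, 40 mm wide and 34 mm high; origin at the centre of its underside
- watch_box: bystander: closed wooden watch box, 85 x 85 x 45 mm; origin at the centre of its underside

How it is judged (in metres and radians):
On the way, in this order (a step that is already met when the one before it is completed fails the run):
1. the round key is pressed (at least 4.5 mm) with the stirrup at rest (value of joint round_key above 0.0045 m and value of joint stirrup below 0.004 m), for 0.05 s.
2. the pointer is held between the two long lines (drawn out 42 to 58 mm) for 1.5 s with the keys up (value of joint stirrup between 0.042 and 0.058 m and value of joint each of round_key, bar_key below 0.0015 m), for 1.5 s.
3. the stirrup is fully home again (within 4 mm) (value of joint stirrup below 0.004 m), for 0.2 s.
4. the long bar key is pressed (at least 4.5 mm) with the stirrup home (value of joint bar_key above 0.0045 m and value of joint stirrup below 0.004 m), for 0.05 s.
At the end, for the whole second after the job is handed in: the stirrup is home (within 4 mm), all three keys are up (within 1.5 mm), everything else lies where it was (within 25 mm) (value of joint stirrup below 0.004 m and value of joint each of round_key, square_key, bar_key below 0.0015 m); the robot touches nothing.
It fails at once if the pointer goes well past the second line (beyond 62 mm) (value of joint stirrup above 0.062 m).
It fails at once if the stirrup snaps back (faster than 0.4 m/s) (velocity of joint stirrup below -0.4 m/s).
It fails at once if the square key is pressed (value of joint square_key above 0.003 m).
It fails at once if the bar key is pressed while the round key is down or the stirrup is drawn out (value of joint bar_key above 0.003 m and (value of joint round_key above 0.003 m or value of joint stirrup above 0.01 m)).
It fails at once if another thing on the desk is moved by more than 25 mm (distance of any of tray, tweezers, opener, stand, loupe, watch_box from where it was at the start of the episode above 0.025 m).
It also fails if it takes over 59 s, if anything falls off the work surface, if the arm or the gripper's body presses on something with over 40 N, if the wrist force passes 120 N, or if a joint passes its speed limit or range.

## Robot

A 6-joint arm with a two-finger parallel gripper is mounted at the origin on the work surface. World frame = base frame: x ahead of the robot, y to its left, z up, the work surface at z = 0. Lengths are in m, angles in degrees, forces in N, time in s.
With the tool pointing down it reaches from about 0.25 to 0.775 m from the base axis. Payload 4 kg.
Tool frame: the origin (TCP) lies between the finger pads; the fingertips stand 25 mm ahead of it and the grasp point (between the pads) lies 6 mm ahead of it; z points along the fingers, y is the line along which they close (so a half turn about z gives the same grasp; the last joint's range is limited). The gripper opens to 85 mm and grips with 20 to 120 N. Pads are 22 mm wide; open, the fingers measure 114 mm over their backs; the gripper's body (76 mm by 85 mm) begins 54 mm behind the grasp point. The pads swing forward as they close: fully open they stand 13 mm farther back than shut.
Start: joints at [67.374, 4.996, 78.535, -0, 96.463, -5.907], TCP at [0.158, 0.527, 0.229] pointing down, gripper open.
Joint ranges: [-177.83, 177.83], [-43.37, 116.18], [15.69, 146.23], [-61.86, 241.86], [9.47, 152.12], [-147.06, 147.06]. Speed limits (degrees/s): [159.86, 159.86, 180, 180, 180, 180].

## Interface

Orientations are given as [roll, pitch, yaw] about the fixed x, y, z axes, in that order (R = Rz(yaw) Ry(pitch) Rx(roll)).
In Python, from plant import * gives the robot as it stands.
- The arm moves only by the tool drive_tool, never from a script. Its argument "rows" is a list that holds one entry, the list of rows, each a list of 5 numbers: the shift along the tool's x, y, z in m, then the turn about the tool's z in degrees, then the opening, from 0 (shut) to 1 (fully open). In form: [[[tx, ty, tz, twist, claw], ...]]. A call has 1 to 20 rows; each row is the pose to reach, as a shift and turn from the pose commanded when the call began, along the tool's axes at that moment; what a row does not reach only later rows make up. A row lasts 1/8 s, in which the tool goes at most 62.5 mm and 10.7 degrees, less where a joint would pass 70% of its speed; a pose out of reach is approached as far as the arm can. A call with a gripper value outside its range is refused whole. The fingers move at their own pace and stop on an object; the grip force is fixed at half the most. Time passes only in rows, so rows that repeat a pose let the fingers close. It gives the time, the measured TCP pose, the force, the opening and the grip force at its end, in the units of the state.
- sense(): the state, without advancing time (a new reading comes with each control period).
- grab_frame(name): name is "scene" or "top" or "wrist"; returns a dict with "pixels" (480x640x3 uint8, red, green, blue), "z_map" (480x640 float32, m along the optical axis (not along the pixel's ray), 0 where there is no reading), "K" (3x3 intrinsics, pixels), "R" (3x3) and "t" (3): a world point X has camera coordinates R X + t; the wrist camera has in their place "mount" (4x4, takes a point from camera to tool coordinates, whose origin is the TCP and whose axes are the flange's). Camera axes: x right, y down, z forward; pixel columns grow to the right and rows downward; lengths in m; the calibration is good to about 2 mm. A picture is of the moment at which its call begins: read the wrist's pose just before it.
- sign_off(): hands the job in; it is judged then, once.
The state is a dict: "t": time; "qpos": joint angles; "qvel": joint speeds; "tau": joint torques, N m; "eef_pos": TCP position; "tcp_rot": TCP orientation; "contact_force": force on the tool from outside, world axes, zero at the start; "wrist_torque": the same for the moment, N m; "finger_gap": opening from 0.0 (shut) to 1.0 (fully open); "finger_force": force on a finger pad.
Only numpy, scipy, OpenCV 4.12 (cv2) and the standard library are available. Lean on these libraries where they do the work, as an engineer would, in place of code of your own. Each camera call takes 0.05 s, during which the arm holds its last target. There are 200 camera calls.

## Working session

There is one attempt and no reset: what is moved stays moved. The work goes in short steps, Python scripts to look and compute and a tool call to move; the robot and the scene stay as the last step left them, time stands still between calls to the robot, and variables do not carry over. Pictures are saved under pics/ and viewed, at most 10 in all, crops included, and the job is handed in when it is done.

Besides the shell and the picture viewer there is one more tool, called after ">>>" by a JSON object that holds its "fn" and its "kwargs". drive_tool: Moves the arm, as the interface text tells. Its arguments: {"type":"object","properties":{"rows":{"type":"array"}},"required":["rows"]}

```bash
mkdir -p pics && cat > h.py <<'E'
from plant import *
import numpy as np, cv2
def snap(name,out):
    s=sense(); f=grab_frame(name)
    cv2.imwrite(out,f["pixels"][:,:,::-1]); np.savez(out+".npz",pos=s["eef_pos"],rot=s["tcp_rot"],**f); return s,f
def world(f,u,v,z=None):
    K,R,t=f["K"],f["R"],f["t"]
    d=f["z_map"][int(v),int(u)]
    r=R.T@np.linalg.inv(K)@np.array([u,v,1.]); c=-R.T@t
    return c+r*d if z is None else c+r*(z-c[2])/r[2]
E
python3 - <<'E'
from h import *
s,f=snap("top","pics/top.png"); print(s)
E
```

```text
{'t': 0.0, 'qpos': array([ 6.73736757e+01,  5.04057743e+00,  7.86264755e+01, -2.14661680e-04,
        9.64622724e+01, -5.90859932e+00]), 'qvel': array([ 0.04456888, -0.10934349,  0.09738717, -0.05951101,  0.08880895,
        0.01737251]), 'tau': array([ 1.95374741e-03, -3.51872098e+01, -3.13274646e+01,  9.17992679e-05,
        1.06294782e-02, -2.17005123e-06]), 'eef_pos': array([0.15803342, 0.52627682, 0.22800979]), 'tcp_rot': array([-1.79871340e+02, -1.31007533e-02,  1.63282236e+02]), 'contact_force': array([-0.45034365,  0.5040973 ,  0.74888931]), 'wrist_torque': array([-0.01379025,  0.04096078,  0.041143  ]), 'finger_force': 0.0, 'finger_gap': 1.0001110847229704}
```

View pics/top.png

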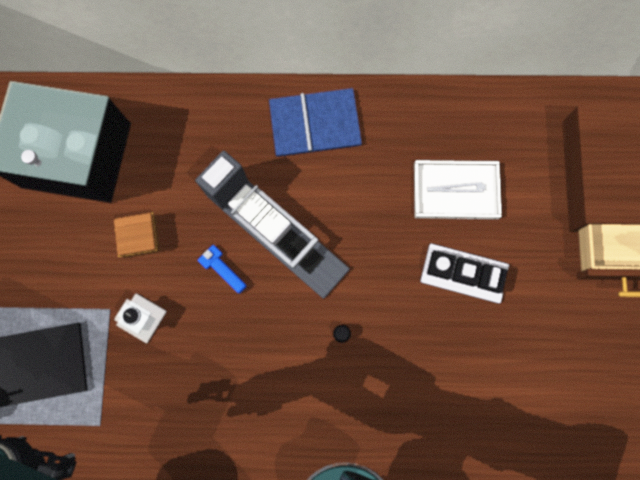

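The top view shows the gauge with its tower at (220,175) and stirrup bar at about (304,250). On the console, the round key is at (443,264), the square key at (468,270) and the bar key at (496,277). The loupe is at (342,333).

```bash
python3 - <<'E'
from h import *
f=dict(np.load("pics/top.png.npz"))
for n,u,v,z in [("round",443,264,.052),("sq",468,270,.052),("bar",496,277,.052),("stirbar",304,250,.06),("tower",219,175,.13),("bedcornerA",350,268,.012),("bedcornerB",326,297,.012),("loupe",342,333,.034),("opener",222,270,.02),("base?",345,475,.1),("plateA",430,245,.012),("plateB",509,263,.012),("plateC",501,301,.012),("plateD",421,284,.012)]:
    print(n,world(f,u,v).round(3),world(f,u,v,z).round(3))
p=f["pixels"][:,:,::-1]
a=cv2.resize(p[140:310,185:365],None,fx=3,fy=3,interpolation=cv2.INTER_CUBIC)
b=cv2.resize(p[235:310,415:515],None,fx=2.5,fy=2.5)
a=cv2.copyMakeBorder(a,0,0,0,250,cv2.BORDER_CONSTANT); a[:b.shape[0],540:540+b.shape[1]]=b
cv2.imwrite("pics/c1.png",a)
E
```

```text
round [ 0.528 -0.205  0.053] [ 0.529 -0.205  0.052]
sq [ 0.517 -0.26   0.047] [ 0.516 -0.259  0.052]
bar [ 0.502 -0.317  0.053] [ 0.502 -0.318  0.052]
stirbar [0.554 0.095 0.058] [0.554 0.095 0.06 ]
tower [0.697 0.273 0.133] [0.698 0.273 0.13 ]
bedcornerA [ 0.526 -0.007 -0.006] [ 0.523 -0.006  0.012]
bedcornerB [ 0.459  0.046 -0.002] [0.458 0.046 0.012]
loupe [0.379 0.01  0.031] [0.379 0.011 0.034]
opener [0.513 0.277 0.025] [0.513 0.278 0.02 ]
base? [0.115 0.004 0.171] [0.102 0.003 0.1  ]
plateA [ 0.578 -0.185  0.012] [ 0.578 -0.185  0.012]
plateB [ 0.542 -0.363 -0.001] [ 0.539 -0.359  0.012]
plateC [ 0.456 -0.341  0.002] [ 0.455 -0.338  0.012]
plateD [ 0.491 -0.165 -0.001] [ 0.49  -0.163  0.012]
```

View pics/c1.png

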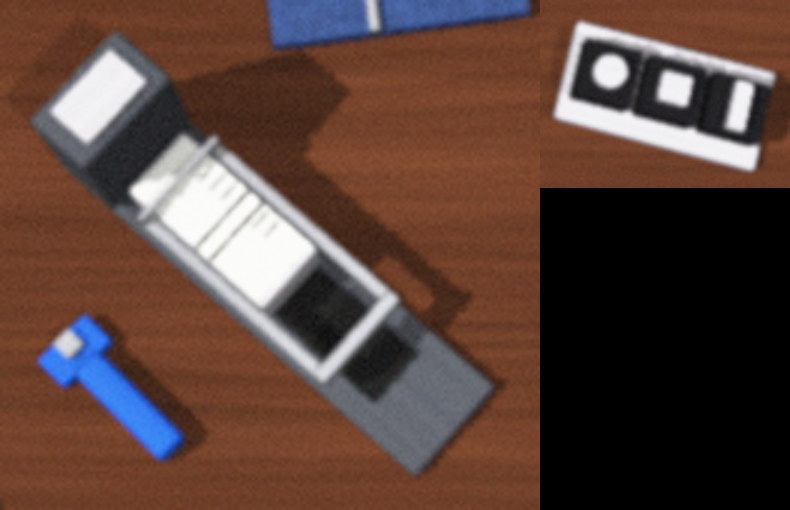

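>>> {"fn": "drive_tool", "kwargs": {"rows": [[[-0.566, -0.594, 0, 22.6, 0], [-0.566, -0.594, 0, 22.6, 0], [-0.566, -0.594, 0, 22.6, 0], [-0.566, -0.594, 0, 22.6, 0], [-0.566, -0.594, 0, 22.6, 0], [-0.566, -0.594, 0, 22.6, 0], [-0.566, -0.594, 0, 22.6, 0], [-0.566, -0.594, 0, 22.6, 0], [-0.566, -0.594, 0, 22.6, 0], [-0.566, -0.594, 0, 22.6, 0], [-0.566, -0.594, 0, 22.6, 0], [-0.566, -0.594, 0, 22.6, 0], [-0.566, -0.594, 0, 22.6, 0], [-0.566, -0.594, 0, 22.6, 0], [-0.566, -0.594, 0, 22.6, 0], [-0.566, -0.594, 0.05, 22.6, 0], [-0.566, -0.594, 0.1, 22.6, 0], [-0.566, -0.594, 0.125, 22.6, 0], [-0.566, -0.594, 0.125, 22.6, 0], [-0.566, -0.594, 0.125, 22.6, 0]]]}}

```text
t: 2.55
eef_pos: [0.5302, -0.2043, 0.1063]
tcp_rot: [179.9, 0.2, 140.8]
contact_force: [-1.0, 1.3, -0.6]
finger_gap: -0.0
finger_force: 0.0
```

>>> {"fn": "drive_tool", "kwargs": {"rows": [[[0, 0, 0.02, 0, 0], [0, 0, 0.03, 0, 0], [0, 0, 0.034, 0, 0], [0, 0, 0.036, 0, 0], [0, 0, 0.036, 0, 0], [0, 0, 0.036, 0, 0]]]}}

```text
t: 3.3
eef_pos: [0.5297, -0.2051, 0.0687]
tcp_rot: [180.0, 0.0, 140.7]
contact_force: [0.4, -0.5, 0.5]
finger_gap: -0.001
finger_force: 0.0
```

```bash
python3 - <<'E'
from h import *
s,f=snap("wrist","pics/w1.png"); print(s["eef_pos"],s["contact_force"],f["mount"].round(3).tolist(),f["K"].tolist())
E
```

```text
[ 0.52971906 -0.20512242  0.06868301] [ 0.4264224  -0.53003635  0.54848959] [[-0.002, -0.96, -0.281, 0.072], [1.0, -0.002, -0.001, -0.001], [0.0, -0.281, 0.96, -0.145], [0.0, 0.0, 0.0, 1.0]] [[374.9029028814252, 0.0, 319.54185617267814], [0.0, 374.9029028814252, 236.98251484687276], [0.0, 0.0, 1.0]]
```

View pics/w1.png

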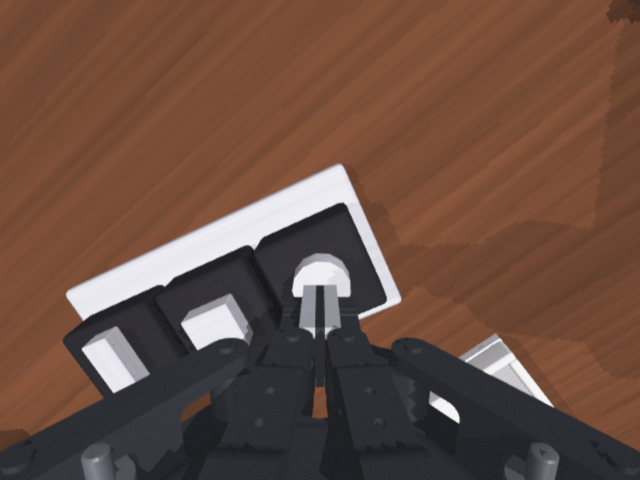

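The round key is under the closed fingertips (key at about (320,270), tips at about (320,290–330)). There is no contact force yet, so I'll go on down.

>>> {"fn": "drive_tool", "kwargs": {"rows": [[[0, 0, 0.002, 0, 0], [0, 0, 0.003, 0, 0], [0, 0, 0.003, 0, 0]]]}}

```text
t: 3.72
eef_pos: [0.5293, -0.2049, 0.065]
tcp_rot: [-180.0, -0.0, 140.7]
contact_force: [0.4, 0.4, 0.2]
finger_gap: 0.001
finger_force: 0.0
```

```bash
python3 - <<'E'
from h import *
f=dict(np.load("pics/w1.png.npz"));K=np.linalg.inv(f["K"])
for n,u,v in [("tipL",310,300),("tipR",331,300),("tip",310,320),("key",320,266),("unit",360,280),("unit2",350,230)]:
    d=f["z_map"][v,u]; p=f["mount"]@np.append(K@[u,v,1]*d,1); print(n,p.round(4), (f["pos"][2]-p[2]).round(4))
E
```

```text
tipL [ 0.0112 -0.0046 -0.0202  1.    ] 0.0888
tipR [ 0.0112  0.003  -0.0203  1.    ] 0.0889
tip [ 0.0114 -0.0042 -0.0353  1.    ] 0.104
key [ 1.03e-02 -9.00e-04  1.69e-02  1.00e+00] 0.0517
unit [-0.0018  0.019   0.0291  1.    ] 0.0396
unit2 [0.0247 0.0133 0.0273 1.    ] 0.0414
```

```bash
python3 - <<'E'
from h import *
s,g=snap("wrist","pics/w2.png"); print(s["eef_pos"],s["contact_force"])
for f in (dict(np.load("pics/w1.png.npz")),dict(np.load("pics/w2.png.npz"))):
  K=np.linalg.inv(f["K"])
  for u,v in [(311,v) for v in range(258,312,4)]:
    d=f["z_map"][v,u]; p=f["mount"]@np.append(K@[u,v,1]*d,1); print(v,p[:3].round(4), (f["pos"][2]-p[2]).round(4))
E
```

```text
[ 0.52930503 -0.20486047  0.06495698] [0.42680393 0.37127804 0.20744277]
258 [ 0.0119 -0.0052  0.0237] 0.045
262 [ 0.012  -0.0051  0.0179] 0.0508
266 [ 0.0105 -0.0051  0.0167] 0.052
270 [ 0.009  -0.0051  0.0154] 0.0533
274 [ 0.0063 -0.0051  0.0172] 0.0515
278 [ 0.0044 -0.0051  0.017 ] 0.0517
282 [ 0.0025 -0.0051  0.0168] 0.0519
286 [ 0.0115 -0.0045 -0.0083] 0.077
290 [ 0.0113 -0.0044 -0.0116] 0.0803
294 [ 0.0115 -0.0044 -0.0157] 0.0844
298 [ 0.011  -0.0043 -0.0181] 0.0868
302 [ 0.0116 -0.0042 -0.0225] 0.0912
306 [ 0.0114 -0.0041 -0.0254] 0.0941
310 [ 0.0113 -0.0041 -0.0282] 0.0969
258 [ 0.011  -0.0053  0.026 ] 0.0389
262 [ 0.0113 -0.0051  0.0197] 0.0453
266 [ 0.0114 -0.005   0.0143] 0.0507
270 [ 0.0096 -0.005   0.0139] 0.051
274 [ 0.0082 -0.005   0.0126] 0.0524
278 [ 0.0058 -0.005   0.0136] 0.0514
282 [ 0.0043 -0.005   0.0126] 0.0524
286 [ 0.0114 -0.0045 -0.008 ] 0.073
290 [ 0.0114 -0.0044 -0.012 ] 0.0769
294 [ 0.0114 -0.0044 -0.0154] 0.0804
298 [ 0.0112 -0.0043 -0.0186] 0.0835
302 [ 0.0116 -0.0042 -0.0227] 0.0877
306 [ 0.0109 -0.0042 -0.0243] 0.0893
310 [ 0.0113 -0.0041 -0.0282] 0.0932
```

The depth map puts the visible fingertips about 20 mm above the key, not where the nominal 25 mm offset would have them. With no contact force either, I'll go by measurement and descend under force watch.

>>> {"fn": "drive_tool", "kwargs": {"rows": [[[0, 0, 0.008, 0, 0], [0, 0, 0.014, 0, 0], [0, 0, 0.016, 0, 0], [0, 0, 0.016, 0, 0], [0, 0, 0.016, 0, 0]]]}}

```text
t: 4.4
eef_pos: [0.5294, -0.2049, 0.0494]
tcp_rot: [180.0, -0.0, 140.7]
contact_force: [-1.4, 0.2, 1.7]
finger_gap: -0.003
finger_force: 0.7
```

>>> {"fn": "drive_tool", "kwargs": {"rows": [[[0, 0, 0.002, 0, 0], [0, 0, 0.003, 0, 0], [0, 0, 0.003, 0, 0], [0, 0, 0.003, 0, 0]]]}}

```text
t: 4.9
eef_pos: [0.5296, -0.205, 0.0465]
tcp_rot: [180.0, 0.0, 140.7]
contact_force: [-1.0, -0.2, 2.7]
finger_gap: -0.0
finger_force: 1.6
```

>>> {"fn": "drive_tool", "kwargs": {"rows": [[[0, 0, 0.002, 0, 0], [0, 0, 0.004, 0, 0], [0, 0, 0.004, 0, 0], [0, 0, 0.004, 0, 0]]]}}

```text
t: 5.4
eef_pos: [0.5297, -0.2051, 0.0439]
tcp_rot: [180.0, 0.1, 140.7]
contact_force: [-4.0, 1.7, 10.4]
finger_gap: -0.001
finger_force: 5.1
```

```bash
python3 - <<'E'
from h import *
s,f=snap("wrist","pics/w3.png"); print(s["eef_pos"],s["contact_force"],s["tcp_rot"])
K=np.linalg.inv(f["K"])
for u,v in [(312,v) for v in range(240,300,4)]:
    d=f["z_map"][v,u]; p=f["mount"]@np.append(K@[u,v,1]*d,1); print(v,p[:3].round(4), (s["eef_pos"][2]-p[2]).round(4))
E
```

```text
[ 0.52973331 -0.20505796  0.04388039] [-4.00526152  1.6684776  10.40155373] [1.79985213e+02 5.84756173e-02 1.40686374e+02]
240 [ 0.0265 -0.0043  0.0049] 0.0389
244 [ 0.025  -0.0043  0.0041] 0.0398
248 [ 0.0236 -0.0042  0.0028] 0.0411
252 [ 0.0216 -0.0043  0.0037] 0.0402
256 [ 0.0199 -0.0043  0.0035] 0.0404
260 [ 0.0179 -0.0043  0.0041] 0.0398
264 [ 0.0159 -0.0043  0.0047] 0.0392
268 [ 0.0141 -0.0044  0.0047] 0.0392
272 [ 0.0128 -0.0043  0.0034] 0.0405
276 [ 0.0117 -0.0043  0.0016] 0.0422
280 [ 0.0112 -0.0043 -0.0016] 0.0455
284 [ 0.0109 -0.0042 -0.0051] 0.0489
288 [ 0.0111 -0.0041 -0.0094] 0.0532
292 [ 0.0111 -0.004  -0.013 ] 0.0569
296 [ 0.0117 -0.0039 -0.0178] 0.0617
```

View pics/w3.png

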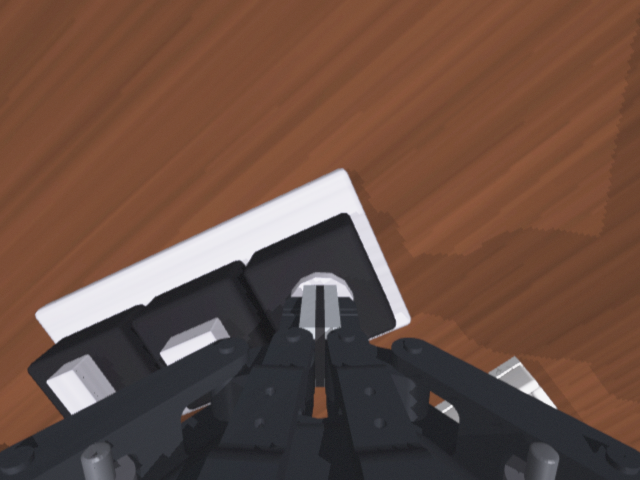

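Key confirmed down (top about 46 mm high, 10 N). In effect the fingertips are about 2 mm behind the TCP. I'll release the key and hover over the stirrup bar.

>>> {"fn": "drive_tool", "kwargs": {"rows": [[[0, 0, -0.03, 0, 0], [0, 0, -0.08, 0, 0], [0, 0, -0.1, 0, 0], [0.173, 0.243, -0.1, 0, 0.6], [0.173, 0.243, -0.1, 0, 0.6], [0.173, 0.243, -0.1, 0, 0.6], [0.173, 0.243, -0.1, 0, 0.6], [0.173, 0.243, -0.1, 0, 0.6], [0.173, 0.243, -0.1, 0, 0.6], [0.173, 0.243, -0.1, 0, 0.6], [0.173, 0.243, -0.1, 0, 0.6], [0.173, 0.243, -0.1, 0, 0.6]]]}}

```text
t: 6.95
eef_pos: [0.5497, 0.0914, 0.1421]
tcp_rot: [-180.0, -0.0, 140.6]
contact_force: [0.1, -0.1, -0.2]
finger_gap: 0.603
finger_force: 0.0
```

```bash
python3 - <<'E'
from h import *
s,f=snap("wrist","pics/w4.png"); print(s["eef_pos"],s["contact_force"],s["tcp_rot"],s["finger_gap"])
E
```

```text
[0.54966133 0.09137022 0.14210468] [ 0.06149473 -0.05080757 -0.24216367] [-1.79994958e+02 -9.17080613e-05  1.40560930e+02] 0.6025040010113626
```

View pics/w4.png

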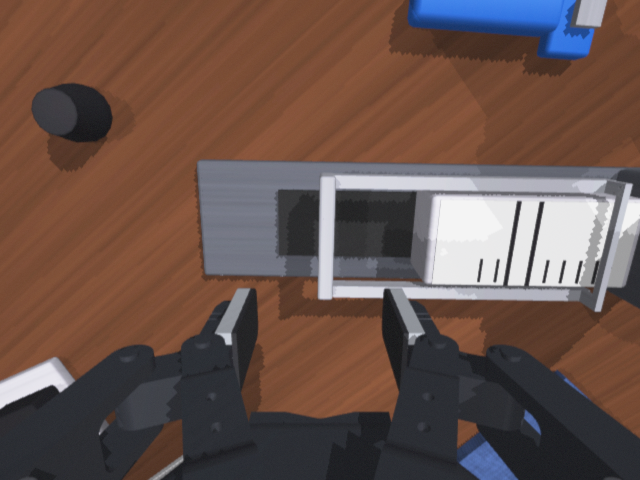

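The stirrup bar shows at columns 319–335, rows 177–298, square to the tool. The long lines are at columns 516 and 537, and the pointer at about (612,245).

```bash
cat >> h.py <<'E'
def tool(f,u,v,zw,z0):
    m=f["mount"]; r=m[:3,:3]@np.linalg.inv(f["K"])@np.array([u,v,1.]); return m[:3,3]+r*(z0-zw-m[2,3])/r[2]
E
python3 - <<'E'
from h import *
f=dict(np.load("pics/w4.png.npz")); z0=f["pos"][2]
for n,u,v,z in [("bar a",327,177,.06),("bar b",326,298,.06),("inner",335,237,.06),("outer",319,237,.06),("line1",537,245,.058),("line2",513,245,.058),("pointer",614,245,.069)]:
    p=tool(f,u,v,z,z0); d=f["z_map"][v,u]; q=f["mount"]@np.append(np.linalg.inv(f["K"])@[u,v,1]*d,1); print(n,p.round(4),q.round(4))
E
```

```text
bar a [0.0428 0.0034 0.0821] [0.0428 0.0034 0.0824 1.    ]
bar b [-0.037   0.003   0.0821] [-0.0368  0.003   0.0818  1.    ]
inner [0.0051 0.0086 0.0821] [-0.008   0.0104  0.127   1.    ]
outer [ 0.0051 -0.0015  0.0821] [ 0.0051 -0.0015  0.0821  1.    ]
line1 [-0.001   0.138   0.0841] [-9.000e-04  1.378e-01  8.380e-02  1.000e+00]
line2 [-0.001   0.1226  0.0841] [-0.      0.121   0.0811  1.    ]
pointer [0.0024 0.1782 0.0731] [0.0026 0.1777 0.0725 1.    ]
```

>>> {"fn": "drive_tool", "kwargs": {"rows": [[[0.003, 0.0035, 0.04, 0, 0.6], [0.003, 0.0035, 0.08, 0, 0.6], [0.003, 0.0035, 0.105, 0, 0.6], [0.003, 0.0035, 0.114, 0, 0.6], [0.003, 0.0035, 0.114, 0, 0.3], [0.003, 0.0035, 0.114, 0, 0.2], [0.003, 0.0035, 0.114, 0, 0.1], [0.003, 0.0035, 0.114, 0, 0], [0.003, 0.0035, 0.114, 0, 0], [0.003, 0.0035, 0.114, 0, 0]]]}}

```text
t: 8.25
eef_pos: [0.5501, 0.0964, 0.03]
tcp_rot: [180.0, 0.1, 140.6]
contact_force: [-3.4, -3.9, 5.4]
finger_gap: 0.104
finger_force: 58.7
```

>>> {"fn": "drive_tool", "kwargs": {"rows": [[[0, -0.006, 0, 0, 0], [0, -0.012, 0, 0, 0], [0, -0.018, 0, 0, 0], [0, -0.024, 0, 0, 0], [0, -0.03, 0, 0, 0], [0, -0.036, 0, 0, 0], [0, -0.042, 0, 0, 0], [0, -0.048, 0, 0, 0], [0, -0.05, 0, 0, 0], [0, -0.05, 0, 0, 0]]]}}

```text
t: 9.5
eef_pos: [0.52, 0.061, 0.03]
tcp_rot: [179.5, 0.1, 140.7]
contact_force: [2.6, 7.5, 5.7]
finger_gap: 0.102
finger_force: 59.3
```

```bash
python3 - <<'E'
from h import *
s,f=snap("wrist","pics/w5.png"); print(s["eef_pos"],s["contact_force"],s["tcp_rot"],s["finger_gap"])
E
```

```text
[0.51997415 0.0610021  0.02999071] [2.63075842 7.47519664 5.65599198] [1.79535180e+02 8.58450700e-02 1.40653523e+02] 0.10181438440640714
```

View pics/w5.png

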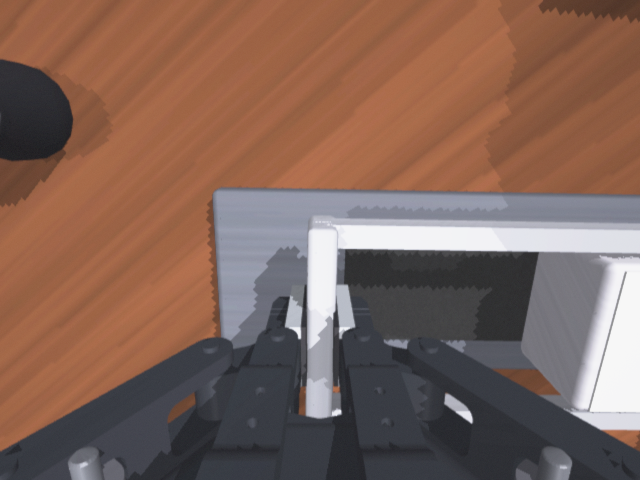

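The bar is gripped at columns 308–338. The housing front edge shows at about column 603 and one long line at about column 628, row 275. I'll compute the draw from the bar-to-housing distance.

```bash
python3 - <<'E'
from h import *
def row(fn,v,zw=.058):
    f=dict(np.load(fn)); z0=f["pos"][2]; K=np.linalg.inv(f["K"]); 
    g=f["pixels"][v].mean(1); out=[]
    u=np.arange(640); P=np.array([f["mount"]@np.append(K@[a,v,1]*f["z_map"][v,a],1) for a in u]); h=z0-P[:,2]
    hs=np.where((h>.054)&(h<.0625)&(P[:,1]>.03))[0]
    b=np.where((h>.055)&(h<.065)&(abs(P[:,1])<.02))[0]
    print(fn,v,"bar y",P[b,1].min().round(4),P[b,1].max().round(4),"housing front",P[hs,1].min().round(4), "dark",[(int(a),P[a,1].round(4)) for a in hs if g[a]<120][:8])
for v in (210,230,250): row("pics/w4.png.npz",v)
for v in (262,268,275,282): row("pics/w5.png.npz",v)
s,f=snap("top","pics/top2.png")
p=f["pixels"][:,:,::-1]
cv2.imwrite("pics/c2.png",cv2.resize(p[150:290,195:345],None,fx=4,fy=4,interpolation=cv2.INTER_CUBIC))
E
```

```text
pics/w4.png.npz 210 bar y -0.0015 0.0078 housing front 0.0685 dark [(516, np.float64(0.12)), (517, np.float64(0.1211)), (518, np.float64(0.1206)), (519, np.float64(0.1227)), (538, np.float64(0.1344)), (539, np.float64(0.1348)), (540, np.float64(0.1356)), (541, np.float64(0.1355))]
pics/w4.png.npz 230 bar y -0.0015 0.008 housing front 0.068 dark [(427, np.float64(0.068)), (512, np.float64(0.12)), (513, np.float64(0.1198)), (514, np.float64(0.1212)), (515, np.float64(0.1214)), (516, np.float64(0.1222)), (535, np.float64(0.1342)), (536, np.float64(0.1346))]
pics/w4.png.npz 250 bar y -0.0022 0.0074 housing front 0.0676 dark [(425, np.float64(0.0676)), (426, np.float64(0.0679)), (509, np.float64(0.1191)), (510, np.float64(0.1198)), (511, np.float64(0.1211)), (512, np.float64(0.1218)), (531, np.float64(0.134)), (532, np.float64(0.1337))]
pics/w5.png.npz 262 bar y -0.0052 0.0043 housing front 0.0979 dark []
pics/w5.png.npz 268 bar y -0.0053 0.0043 housing front 0.0953 dark []
pics/w5.png.npz 275 bar y -0.0053 0.0044 housing front 0.0955 dark []
pics/w5.png.npz 282 bar y -0.0053 0.0044 housing front 0.0956 dark []
```

View pics/c2.png

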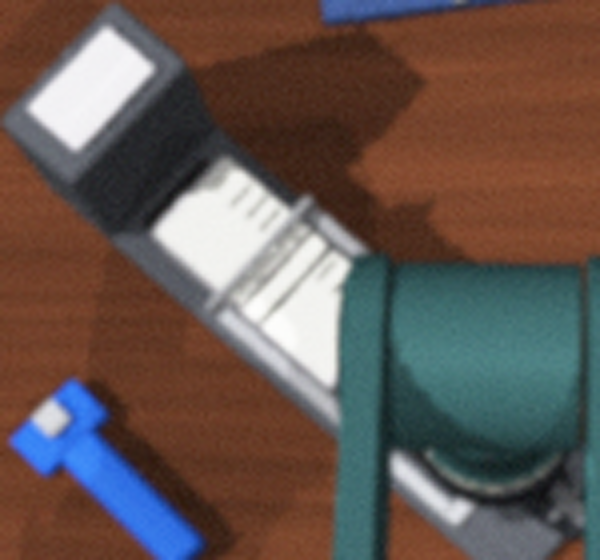

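By geometry the draw is 31 mm, which agrees with 7.5 N. The top view shows the pointer at (262,253), just short of the first line. I'll pull 18 mm more.

>>> {"fn": "drive_tool", "kwargs": {"rows": [[[0, -0.005, 0, 0, 0], [0, -0.01, 0, 0, 0], [0, -0.014, 0, 0, 0], [0, -0.018, 0, 0, 0], [0, -0.018, 0, 0, 0]]]}}

```text
t: 10.22
eef_pos: [0.5087, 0.0477, 0.03]
tcp_rot: [179.5, 0.1, 140.7]
contact_force: [4.7, 9.6, 4.7]
finger_gap: 0.108
finger_force: 59.3
```

```bash
cat > draw.py <<'E'
from h import *
s,f=snap("wrist","pics/wd.png"); z0=s["eef_pos"][2]; K=np.linalg.inv(f["K"])
print(s["eef_pos"].round(4),s["contact_force"].round(1),"pull N",s["contact_force"][:2]@[.633,.774])
for v in (255,262,268,275,282):
    P=np.array([f["mount"]@np.append(K@[a,v,1]*f["z_map"][v,a],1) for a in range(640)]); h=z0-P[:,2]
    hs=(h>.054)&(h<.0625)&(P[:,1]>.05); b=(h>.055)&(h<.065)&(abs(P[:,1])<.02)
    if hs.any(): print(v,"draw mm",((P[hs,1].min()-P[b,1].max()-.0602)*1e3).round(1))
E
python3 draw.py
```

```text
[0.5087 0.0477 0.03  ] [4.7 9.6 4.7] pull N 10.450703173257459
262 draw mm 40.9
268 draw mm 39.0
275 draw mm 38.5
282 draw mm 38.3
```

>>> {"fn": "drive_tool", "kwargs": {"rows": [[[0, -0.004, 0, 0, 0], [0, -0.008, 0, 0, 0], [0, -0.01, 0, 0, 0], [0, -0.01, 0, 0, 0], [0, -0.01, 0, 0, 0]]]}}

```text
t: 10.9
eef_pos: [0.5025, 0.0405, 0.0299]
tcp_rot: [179.4, 0.0, 140.7]
contact_force: [4.4, 10.6, 4.3]
finger_gap: 0.107
finger_force: 59.5
```

```bash
python3 draw.py; python3 - <<'E'
from h import *
s,f=snap("top","pics/top3.png")
p=f["pixels"][:,:,::-1]
cv2.imwrite("pics/c3.png",cv2.resize(p[185:255,230:320],None,fx=7,fy=7,interpolation=cv2.INTER_CUBIC))
E
```

```text
[0.5025 0.0405 0.0299] [ 4.4 10.6  4.3] pull N 10.968715674762342
268 draw mm 43.8
275 draw mm 43.8
282 draw mm 43.5
```

View pics/c3.png

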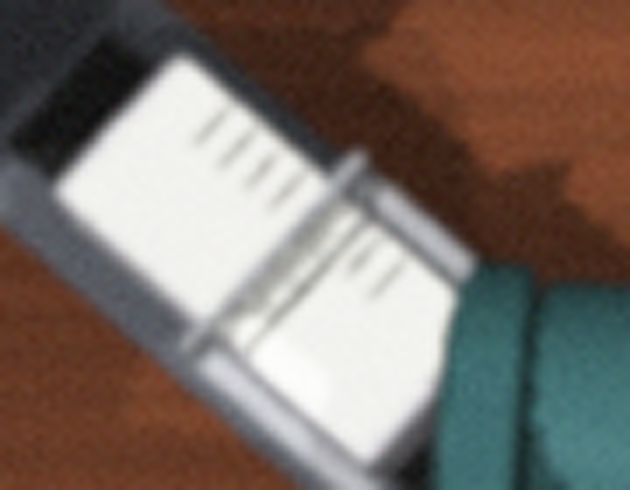

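The pointer now sits over the first line, with the second line about 30 crop pixels beyond it. The draw is about 44 mm. A little more, then hold.

>>> {"fn": "drive_tool", "kwargs": {"rows": [[[0, -0.003, 0, 0, 0], [0, -0.006, 0, 0, 0], [0, -0.008, 0, 0, 0], [0, -0.008, 0, 0, 0], [0, -0.008, 0, 0, 0]]]}}

```text
t: 11.62
eef_pos: [0.4975, 0.0346, 0.0299]
tcp_rot: [179.4, 0.0, 140.7]
contact_force: [4.1, 11.7, 4.8]
finger_gap: 0.107
finger_force: 59.5
```

```bash
python3 draw.py
```

```text
[0.4975 0.0346 0.0299] [ 4.1 11.7  4.8] pull N 11.640462232361728
```

>>> {"fn": "drive_tool", "kwargs": {"rows": [[[0, -0.001, 0, 0, 0], [0, -0.001, 0, 0, 0], [0, -0.001, 0, 0, 0], [0, -0.001, 0, 0, 0], [0, -0.001, 0, 0, 0], [0, -0.001, 0, 0, 0], [0, -0.001, 0, 0, 0], [0, -0.001, 0, 0, 0], [0, -0.001, 0, 0, 0], [0, -0.001, 0, 0, 0], [0, -0.001, 0, 0, 0], [0, -0.001, 0, 0, 0], [0, -0.001, 0, 0, 0], [0, -0.001, 0, 0, 0], [0, -0.001, 0, 0, 0], [0, -0.001, 0, 0, 0], [0, -0.001, 0, 0, 0], [0, -0.001, 0, 0, 0], [0, -0.001, 0, 0, 0], [0, -0.001, 0, 0, 0]]]}}

```text
t: 14.18
eef_pos: [0.4969, 0.0339, 0.0299]
tcp_rot: [179.4, 0.0, 140.7]
contact_force: [5.2, 11.8, 3.9]
finger_gap: 0.107
finger_force: 59.6
```

```bash
python3 - <<'E'
from h import *
s,f=snap("top","pics/top4.png"); print(s["contact_force"])
p=f["pixels"][:,:,::-1]
cv2.imwrite("pics/c4.png",cv2.resize(p[185:255,230:320],None,fx=7,fy=7,interpolation=cv2.INTER_CUBIC))
E
```

```text
[ 5.15357351 11.75146487  3.92456417]
```

View pics/c4.png

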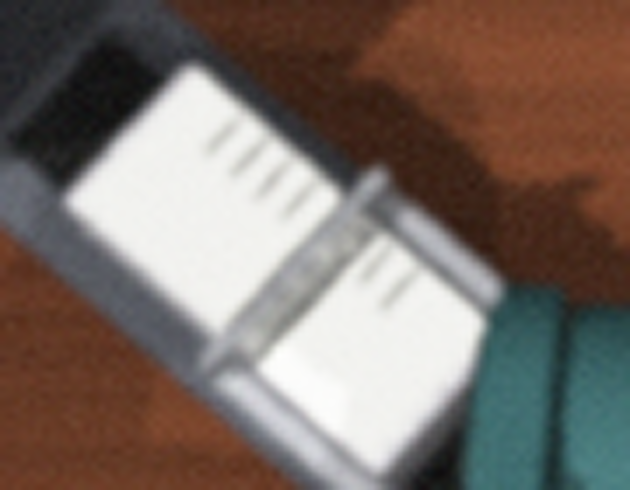

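The pointer stands between the long lines, about 49 mm drawn at 12 N, and was held 2.5 s. Now I'll ease it home.

>>> {"fn": "drive_tool", "kwargs": {"rows": [[[0, 0.006, 0, 0, 0], [0, 0.012, 0, 0, 0], [0, 0.018, 0, 0, 0], [0, 0.024, 0, 0, 0], [0, 0.03, 0, 0, 0], [0, 0.036, 0, 0, 0], [0, 0.042, 0, 0, 0], [0, 0.048, 0, 0, 0], [0, 0.054, 0, 0, 0], [0, 0.06, 0, 0, 0], [0, 0.066, 0, 0, 0], [0, 0.072, 0, 0, 0], [0, 0.076, 0, 0, 0], [0, 0.08, 0, 0, 0], [0, 0.084, 0, 0, 0], [0, 0.086, 0, 0, 0], [0, 0.086, 0, 0, 0], [0, 0.086, 0, 0, 0], [0, 0.086, 0, 0, 0]]]}}

```text
t: 16.6
eef_pos: [0.5501, 0.0964, 0.03]
tcp_rot: [179.9, 0.1, 140.6]
contact_force: [-1.0, -0.6, 7.1]
finger_gap: 0.109
finger_force: 59.5
```

```bash
python3 draw.py
```

```text
[0.5501 0.0964 0.03  ] [-1.  -0.6  7.1] pull N -1.0802225436874522
262 draw mm 0.8
268 draw mm -0.7
275 draw mm -0.6
282 draw mm -0.2
```

>>> {"fn": "drive_tool", "kwargs": {"rows": [[[0, 0, 0, 0, 0.2], [0, 0, 0, 0, 0.4], [0, 0, 0, 0, 0.6], [0, 0, 0, 0, 0.6], [0, 0, -0.04, 0, 0.6], [0, 0, -0.09, 0, 0.6], [0, 0, -0.115, 0, 0.6], [-0.224, -0.348, -0.115, 0, 0], [-0.224, -0.348, -0.115, 0, 0], [-0.224, -0.348, -0.115, 0, 0], [-0.224, -0.348, -0.115, 0, 0], [-0.224, -0.348, -0.115, 0, 0], [-0.224, -0.348, -0.115, 0, 0], [-0.224, -0.348, -0.115, 0, 0], [-0.224, -0.348, -0.115, 0, 0], [-0.224, -0.348, -0.08, 0, 0], [-0.224, -0.348, -0.05, 0, 0], [-0.224, -0.348, -0.04, 0, 0], [-0.224, -0.348, -0.04, 0, 0]]]}}

```text
t: 19.02
eef_pos: [0.5016, -0.3136, 0.0678]
tcp_rot: [180.0, -0.1, 140.7]
contact_force: [0.2, -0.2, 1.1]
finger_gap: -0.0
finger_force: 0.0
```

```bash
python3 - <<'E'
from h import *
s,f=snap("wrist","pics/w6.png"); print(s["eef_pos"],s["contact_force"],s["tcp_rot"])
E
```

```text
[ 0.50163609 -0.31362487  0.06784064] [ 0.18832249 -0.17591313  1.12514518] [ 1.79984844e+02 -7.76326532e-02  1.40742215e+02]
```

View pics/w6.png

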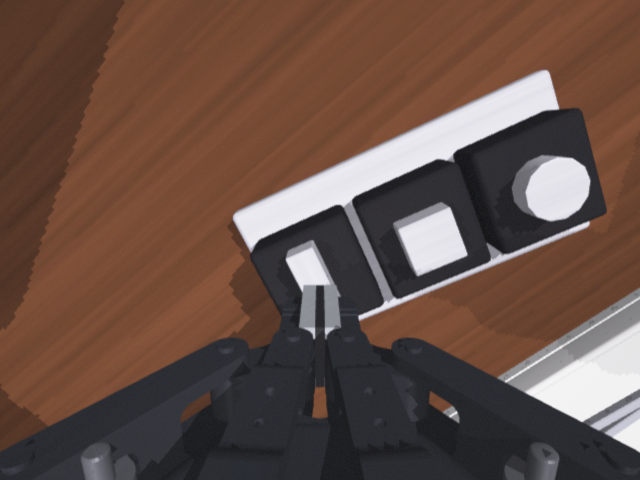

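The fingertips are over the bar key (its far end at (300,250), running under the tips at (320,290)). The round and square keys are clear to the right. Pressing.

>>> {"fn": "drive_tool", "kwargs": {"rows": [[[0, 0, 0.01, 0, 0], [0, 0, 0.017, 0, 0], [0, 0, 0.02, 0, 0], [0, 0, 0.023, 0, 0], [0, 0, 0.025, 0, 0], [0, 0, 0.0255, 0, 0], [0, 0, 0.0255, 0, 0], [0, 0, 0.0255, 0, 0]]]}}

```text
t: 20.08
eef_pos: [0.5017, -0.3147, 0.044]
tcp_rot: [180.0, 0.0, 140.7]
contact_force: [-1.7, 2.6, 6.4]
finger_gap: -0.0
finger_force: 3.4
```

>>> {"fn": "drive_tool", "kwargs": {"rows": [[[0, 0, 0.001, 0, 0], [0, 0, 0.0015, 0, 0], [0, 0, 0.0015, 0, 0]]]}}

```text
t: 20.45
eef_pos: [0.5018, -0.3147, 0.0438]
tcp_rot: [180.0, 0.0, 140.7]
contact_force: [-5.1, 3.4, 12.3]
finger_gap: -0.001
finger_force: 6.0
```

The arm has stopped at 12 N, so the key is on its stop. Releasing.

>>> {"fn": "drive_tool", "kwargs": {"rows": [[[0, 0, -0.02, 0, 0], [0, 0, -0.06, 0, 0], [0, 0, -0.11, 0, 0], [0, 0, -0.12, 0, 0], [0, 0, -0.12, 0, 0], [0, 0, -0.12, 0, 0]]]}}

```text
t: 21.2
eef_pos: [0.5007, -0.314, 0.1587]
tcp_rot: [-180.0, -0.2, 140.7]
contact_force: [0.1, 0.6, 0.8]
finger_gap: -0.001
finger_force: 0.0
```

```bash
python3 - <<'E'
from h import *
s,f=snap("top","pics/top5.png"); print(s["contact_force"],s["eef_pos"])
a=dict(np.load("pics/top.png.npz"))["pixels"].astype(int)
d=np.abs(a-f["pixels"]).mean(2)
for n,(u,v,w) in dict(tray=(458,190,35),opener=(222,270,18),stand=(140,318,20),loupe=(342,333,10),box=(136,236,18),gauge=(270,215,35)).items(): print(n,d[v-w:v+w,u-w:u+w].mean().round(1))
print(sign_off())
E
```

```text
[0.08912722 0.56969411 0.80146209] [ 0.50071733 -0.31401493  0.1586585 ]
tray 2.6
opener 3.8
stand 2.3
loupe 5.2
box 2.6
gauge 2.3
the job is handed in; nothing more can be done
None
```

I pressed the round key to its stop, held the stirrup about 49 mm out between the lines for 2.5 s and eased it fully home. I then pressed the bar key to its stop, left the square key and everything else untouched, and handed the job in at about 21 s; sign-off gave no verdict.

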